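Lock the indexing work-holder with its pin

ROBOT

A 7-joint arm with a two-finger parallel gripper is mounted at the origin on the work surface. World frame = base frame: x ahead of the robot, y to its left, z up, the work surface at z = 0. Lengths are in m, angles in rad, forces in N, time in s.
With the tool pointing down it reaches from about 0.4 to 0.875 m from the base axis. Payload 19.3 kg.
Tool frame: the origin (TCP) lies at the very end of the fingers, on their centre line; the grasp point (between the pads) lies 19 mm behind it; z points along the fingers, x is the direction in which the jaws open and shut, and the axes are right-handed (so a half turn about z gives the same grasp; the last joint's range is limited). The gripper opens to 85 mm and grips with 20 to 120 N. Pads are 22 mm wide; open, the fingers measure 114 mm over their backs; the gripper's body (76 mm by 85 mm) begins 54 mm behind the grasp point. The pads swing forward as they close: fully open they stand 13 mm farther back than shut.
Start: joints at [-1.413, 0.521, -0.036, 1.599, 0.021, 1.021, -0.113], TCP at [0.141, 0.609, 0.231] pointing down, gripper open.
Joint ranges: [-2.91, 2.91], [-0.3, 2.13], [-1.5, 1.42], [0.17, 2.43], [-1.26, 4.41], [0.16, 1.93], [-2.52, 2.52]. Speed limits (rad/s): [1.89, 1.89, 2.39, 2.39, 3.01, 3.01, 3.01].

INTERFACE

Orientations are given as [roll, pitch, yaw] about the fixed x, y, z axes, in that order (R = Rz(yaw) Ry(pitch) Rx(roll)).
In Python, from workcell import bot gives the robot as it stands.
- The arm moves only by the tool jog_arm, never from a script. Its argument "increments" is a list of rows, each an object of numbers: "wx", "wy", "wz": the turn, a rotation vector about the tool's x, y, z in degrees; "x", "y", "z": the shift along the tool's x, y, z in cm; "claw": the opening in per cent of the stroke, from 0 (shut) to 100 (fully open). A call has 1 to 10 rows; each row is the pose to reach, as a shift and turn from the pose measured when the call began, along the tool's axes at that moment; what a row does not reach only later rows make up. A row lasts 1/8 s, in which the tool goes at most 62.5 mm and 10.7 degrees, less where a joint would pass 70% of its speed; a pose out of reach is approached as far as the arm can. A call with a gripper value outside its range is refused whole. The fingers move at their own pace and stop on an object; "squeeze" is the grip in N (left out, the last holds). Time passes only in rows, so rows that repeat a pose let the fingers close. It gives the time, the measured TCP pose, the force and the opening at its end, in the units of the state.
- bot.observe(): the state, without advancing time (a new reading comes with each control period).
- bot.grab_frame(name): name is "scene" or "side" or "wrist"; returns a dict with "pixels" (400x640x3 uint8, red, green, blue), "fov_y" (degrees; the focal length in pixels is half the picture's height over the tangent of half this angle, whatever the lens; pixels are square), "cx", "cy" (the principal point, pixels), "origin" and "orientation" of the camera in the world. Camera axes: x right, y down, z forward; pixel columns grow to the right and rows downward; lengths in m; the calibration is good to about 2 mm. A picture is of the moment at which its call begins. There is no depth.
- bot.job_done(): hands the job in, once; it reports no verdict.
The state is a dict: "clock": time; "qpos": joint angles; "qd": joint speeds; "joint_efforts": joint torques, N m; "position": TCP position; "tool_rot": TCP orientation; "force": force on the tool from outside, world axes, zero at the start; "moment": the same for the moment, N m; "grip_width": finger opening in m.
Only numpy, scipy, OpenCV 4.12 (cv2) and the standard library are available. Lean on these libraries where they do the work, as an engineer would, in place of code of your own. Each camera call takes 0.05 s, during which the arm holds its last target.

TASK

Lock the swivel disc of the indexing work-holder: take the long thin index pin from the rack, and turn the loose disc by its knob until one of its holes lies under the guide bore, so that the pin passes down through bore and disc and its head sits fully home on the guide block. You will have to feel for the hole. Leave the other two pins in the rack and everything else on the bench where it is.

Things in the scene. Friction and masses are not known exactly. Their poses are not given: they have to be found in the camera images.
- index_pin_mid (a point): The index pin: steel, long and thin, 99 mm in all: round shaft 12 mm in diameter, 65 mm long, foot chamfered 2 mm; round head 28 mm in diameter, 34 mm high. About 120 g. Point: on its axis half-way up, 49.5 mm above the foot, 15.5 mm below the head's underside, 32.5 mm below the head's centre. z runs towards the head. Starts hanging upright by its head in one of the rack's three holes.
- indexer: Indexing work-holder, fixed grey base with a loose swivel disc and an overhanging guide block. Origin: on the table on the vertical swivel axis; x points from the axis to the guide bore, z up. Its base under the disc is 30 mm thick with a 20 mm hole below the bore.
- guide_mouth (a point): Centre of the upper mouth of the guide bore in the fixed guide block, 83 mm above the table, 75 mm from the swivel axis. Vertical bore 13.5 mm in diameter, chamfered 2 mm, 25 mm deep, right through the block (46 x 46 mm; a post stands on its outer side). The pin is home when its head sits on the block.
- disc_under_bore (a point): Fixed point on the bore's axis at the height of the disc's top face, 54 mm above the table, 4 mm below the guide block. The disc is 20 mm thick. Unless a disc hole is here (to about 1 mm), a pin in the bore stops on the disc, its head underside 36 mm above the block. Left standing there it stays upright, and drops under its own weight when a hole comes below it; it then blocks the disc.
- knob_grip (a point): Fixed point on the swivel axis 110 mm above the table, to grip the round black knob (44 mm in diameter, heights 92 to 128 mm) fixed to the disc. It turns the disc either way without stops; friction 0.1 N m; it stays where left. The frame does not turn with it.
- disc_centre (a point): Fixed point on the swivel axis at the disc's top face, 54 mm above the table. The disc is about 190 mm across, with three 14.5 mm through holes 75 mm from the axis, 120 degrees apart. Its angle is not measured: at the start no hole is within 15 degrees of the bore, and a turn of 16 to 104 degrees, either way, brings one under it.
- rack: Fixed wooden pin rack, 60 mm (x) by 210 mm (y), its 12 mm plate's top 75 mm above the table, open below. Origin at the centre of its underside. Three 20 mm holes through the plate, in a row along its y axis, 65 mm apart, the middle one at the centre; each holds one hanging pin, in any order.
- thick_pin_mid (a point): A wrong pin: steel, shaft 17 mm in diameter and 60 mm long, round head 38 mm in diameter and 34 mm high. Too thick for the guide bore. The point is on its axis half-way up (47 mm above the foot).
- short_pin_mid (a point): A wrong pin: steel, shaft 12 mm in diameter but only 30 mm long, square head 28 x 28 x 34 mm. Too short. The point is on its axis half-way up (32 mm above the foot).
- spatula: Bystander: laboratory spatula, 170 mm long, lying flat, handle to its -x.
- casting_ring: Bystander: open steel ring, 70 mm across, 55 mm high, standing. Origin under its centre.
- mixing_bowl: Bystander: black rubber bowl, 106 mm across, 65 mm high. Origin under its centre.
- plaster_jar: Bystander: jar, 72 mm across, 100 mm high. Origin under its centre.
- spray_bottle: Bystander: bottle, 54 mm across, 160 mm high. Origin under its centre.
- plaster_model: Bystander: plaster dental model, 70 x 75 mm, 35 mm high. Origin under its centre.
- brush_mug: Bystander: mug, 76 mm across, 90 mm high. Origin under its centre.
- flask_plug: Bystander: brass disc, 60 mm across, 25 mm high. Origin under its centre.
Things that resemble listed ones, but are neither listed nor needed, are in the scene too. Leave any orange or yellow look-alike of the part that bears index_pin_mid alone.

How it is judged:
At the end, for the whole second after the job is handed in: The index pin stands upright in the guide bore (within 4 mm of its axis and 4 degrees), through the disc, at rest, its head within 3 mm of sitting on the guide block (z of index_pin_mid in the frame of guide_mouth below -0.0125 m and horizontal distance between index_pin_mid and guide_mouth below 0.004 m and angle between index_pin_mid's own z axis and vertical below 0.07 rad and linear speed of index_pin below 0.02 m/s); the robot touches nothing.
It fails at once if another pin or a bystander is moved more than 40 mm (distance of any of thick_pin_mid, short_pin_mid, spatula, casting_ring, mixing_bowl, plaster_jar, spray_bottle, plaster_model, brush_mug, flask_plug from where it was at the start of the episode above 0.04 m).
It also fails if it takes over 72 s, if anything falls off the work surface, if the arm or the gripper's body presses on something with over 40 N, if the wrist force passes 120 N, or if a joint passes its speed limit or range.

## Working session

There is one attempt and no reset: what is moved stays moved. The work goes in short steps, Python scripts to look and compute and a tool call to move; the robot and the scene stay as the last step left them, time stands still between calls to the robot, and variables do not carry over. Pictures are saved under pics/ and viewed, and the job is handed in when it is done.

Besides the shell and the picture viewer there is one more tool, called after "Call:" as name(argument=value, ...) on one line, values as JSON. jog_arm: Moves the arm, as the interface text tells. Its arguments: {"type":"object","properties":{"increments":{"type":"array","items":{"type":"object","properties":{"wx":{"type":"number"},"wy":{"type":"number"},"wz":{"type":"number"},"x":{"type":"number"},"y":{"type":"number"},"z":{"type":"number"},"claw":{"type":"number"}}}},"squeeze":{"type":"number"}},"required":["increments"]}

```bash
mkdir -p pics; ls; cat > h.py <<'E'
import numpy as np, cv2
from workcell import bot
def grab(n,f=None):
    r=bot.grab_frame(n)
    if f: cv2.imwrite('pics/'+f,cv2.cvtColor(r['pixels'],cv2.COLOR_RGB2BGR))
    return r
E
python3 - <<'E'
from h import *
import pickle
print(bot.observe())
for n in ['scene','side','wrist']:
    r=grab(n,n+'0.png'); pickle.dump(r,open(n+'0.pkl','wb'))
    print(n,{k:v for k,v in r.items() if k!='pixels'})
E
```

```text
pics
{'clock': 0.0, 'qpos': array([-1.41321889,  0.52203086, -0.03632424,  1.59997111,  0.02118073,
        1.02109371, -0.11279789]), 'qd': array([-1.44344707e-03, -2.79420122e-04, -5.28044426e-05, -4.32855923e-04,
       -1.08560652e-03,  6.95138227e-04, -3.25664304e-04]), 'joint_efforts': array([-5.87897848e-04, -9.27112412e+01,  1.97974496e+00, -3.69937992e+01,
        1.77438481e-02,  8.36632331e-03,  3.40574059e-05]), 'position': array([0.14109178, 0.60853711, 0.23072847]), 'tool_rot': array([3.14152866e+00, 1.11702044e-03, 1.34299750e+00]), 'force': array([0.17135272, 0.14784093, 0.62917305]), 'moment': array([0.0253639 , 0.02074432, 0.01404041]), 'grip_width': 0.08552635296830673}
scene {'fov_y': 49.34897824018591, 'cx': 316.07105772864855, 'cy': 203.61517058371783, 'origin': array([1.2424105 , 0.2572203 , 0.95420337]), 'orientation': array([-2.4180269 ,  0.01912608,  1.95422327])}
side {'fov_y': 46.46841467502297, 'cx': 317.135304792058, 'cy': 200.737516437706, 'origin': array([ 0.48225443, -0.88579243,  0.57875548]), 'orientation': array([-2.09755223,  0.00405831, -0.11530966])}
wrist {'fov_y': 58.568275079779134, 'cx': 323.2744934826975, 'cy': 198.52049158132627, 'origin': array([0.0703529 , 0.62551627, 0.37296984]), 'orientation': array([2.85013149e+00, 1.62634065e-04, 1.34295341e+00])}
```

View pics/scene0.png

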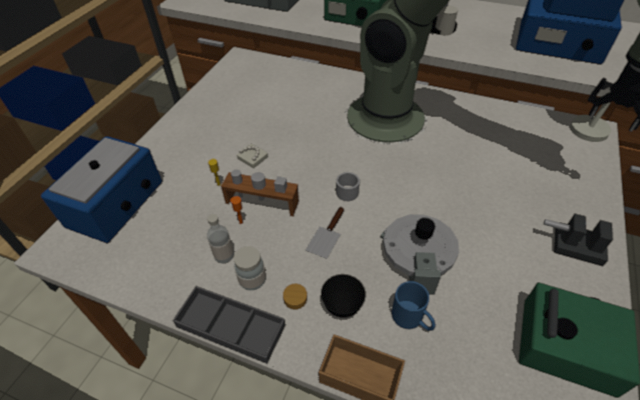

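View pics/side0.png

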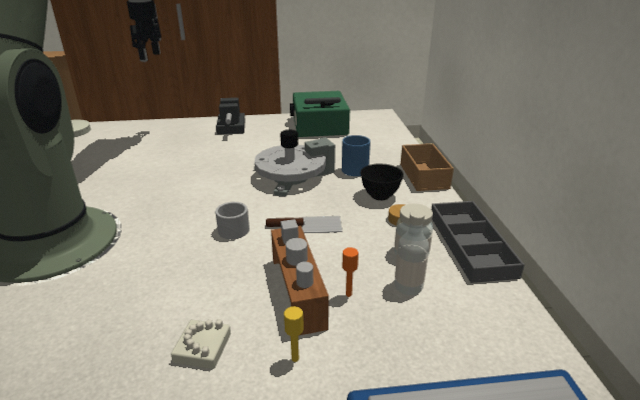

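View pics/wrist0.png

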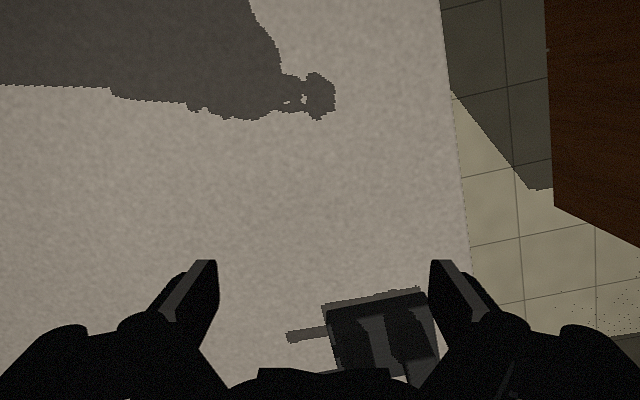

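The overview shows the rack with 3 grey heads (scene (237,177), (258,181), (281,185); side (289,232), (296,252), (304,275)). The orange pin at scene (237,205) and the yellow one at (214,168) are look-alikes. The disc knob is at scene (425,228) and the guide block at (427,263). I'll crop these next.

```bash
python3 - <<'E'
import cv2
a=cv2.imread('pics/scene0.png');b=cv2.imread('pics/side0.png')
c=lambda im,x,y,w,h,s:cv2.resize(im[y:y+h,x:x+w],None,fx=s,fy=s,interpolation=cv2.INTER_CUBIC)
cv2.imwrite('pics/c1.png',c(a,200,150,115,75,6))
cv2.imwrite('pics/c2.png',c(a,370,200,110,100,6))
cv2.imwrite('pics/c3.png',c(b,250,215,120,130,4.5))
cv2.imwrite('pics/c4.png',c(b,240,120,110,80,6))
E
```

```text
(no output)
```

View pics/c1.png

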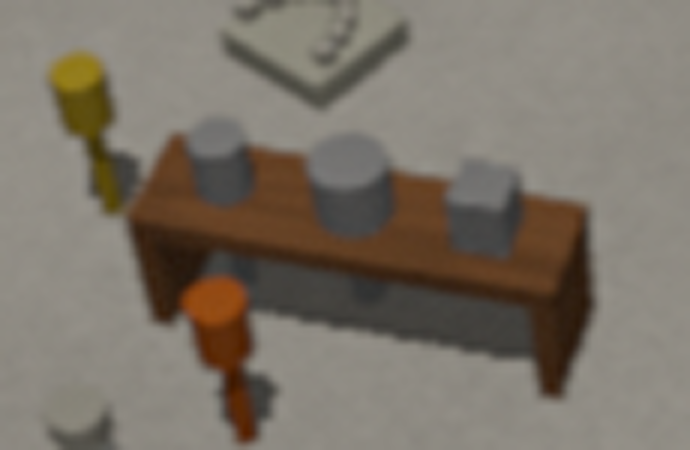

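View pics/c2.png

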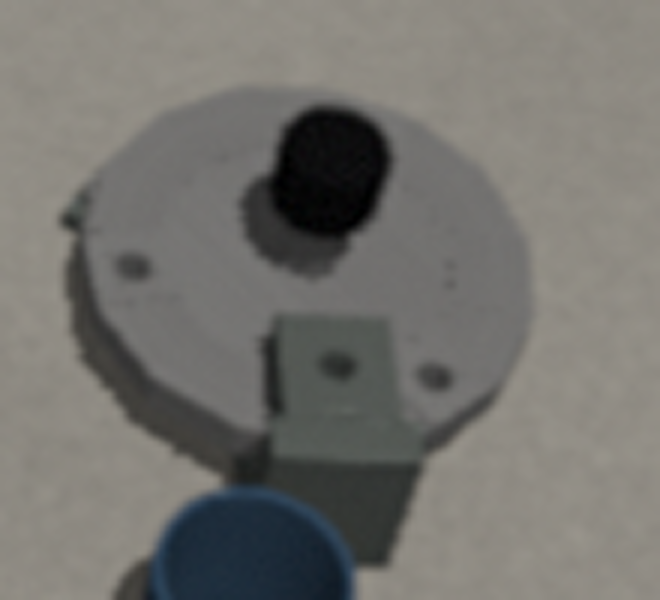

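View pics/c3.png

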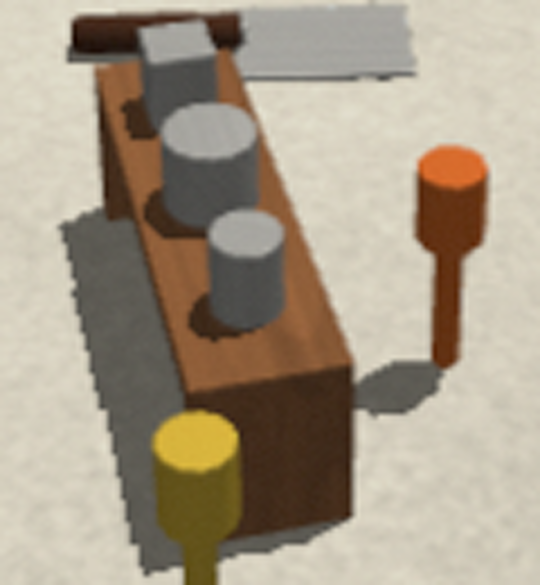

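View pics/c4.png

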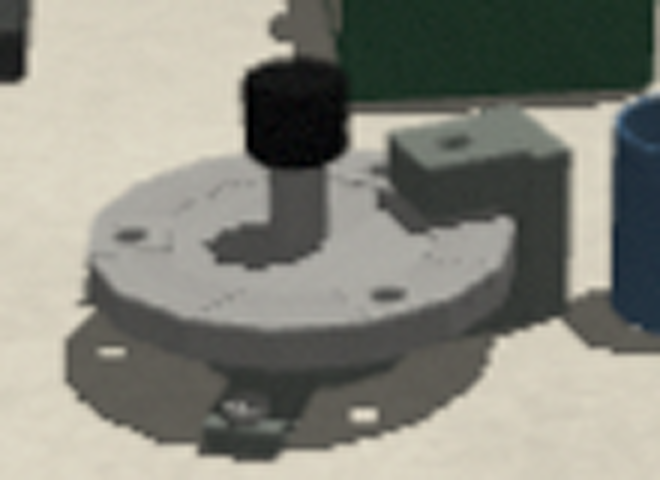

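```bash
cat >> h.py <<'E'
from scipy.spatial.transform import Rotation as R
def P(r):
    H,W=r['pixels'].shape[:2]; f=H/2/np.tan(np.radians(r['fov_y']/2))
    return f,R.from_euler('xyz',r['orientation']).as_matrix(),np.array(r['origin'])
def ray(r,uv):
    f,M,o=P(r); d=M@np.array([(uv[0]-r['cx'])/f,(uv[1]-r['cy'])/f,1.]); return o,d/np.linalg.norm(d)
def tri(obs):
    A=np.zeros((3,3));b=np.zeros(3)
    for r,uv in obs:
        o,d=ray(r,uv); Q=np.eye(3)-np.outer(d,d); A+=Q;b+=Q@o
    x=np.linalg.solve(A,b)
    return x,[np.linalg.norm((np.eye(3)-np.outer(ray(r,uv)[1],ray(r,uv)[1]))@(x-r['origin']))*1e3 for r,uv in obs]
def plane(r,uv,z):
    o,d=ray(r,uv); return o+d*(z-o[2])/d[2]
def proj(r,p):
    f,M,o=P(r); c=M.T@(np.array(p)-o); return np.array([r['cx']+f*c[0]/c[2],r['cy']+f*c[1]/c[2]])
E
python3 - <<'E'
from h import *
import pickle
np.set_printoptions(precision=4,suppress=True)
s=pickle.load(open('scene0.pkl','rb'));d=pickle.load(open('side0.pkl','rb'))
for n,a,b in [('index',(236.2,172.7),(304.9,267.2)),('thick',(258.3,177),(296.7,244.3)),('sq',(281.2,179.7),(289.3,224.3)),('knobtop',(425.5,224.2),(289.5,133)),('mouth',(426.3,260.8),(315.8,143.8))]:
    print(n,tri([(s,a),(d,b)]))
K,_=tri([(s,(425.5,224.2)),(d,(289.5,133))]);M,_=tri([(s,(426.3,260.8)),(d,(315.8,143.8))])
print(np.hypot(*(M-K)[:2]),np.degrees(np.arctan2(*(M-K)[1::-1])))
for r,uv in [(s,(392.2,244.3)),(s,(442.5,262.8)),(d,(261.7,159.3)),(d,(304.7,169))]:
    p=plane(r,uv,.054);v=(p-K)[:2];print(p,np.hypot(*v),np.degrees(np.arctan2(v[1],v[0])))
E
```

```text
index (array([ 0.5286, -0.2887,  0.1069]), [np.float64(1.0456559864837467), np.float64(1.045655986483863)])
thick (array([ 0.5208, -0.2235,  0.1064]), [np.float64(0.5637390663674746), np.float64(0.5637390663675729)])
sq (array([ 0.5109, -0.1593,  0.1081]), [np.float64(1.9797865203387968), np.float64(1.9797865203387714)])
knobtop (array([0.5385, 0.2409, 0.127 ]), [np.float64(0.9755551861242571), np.float64(0.9755551861243181)])
mouth (array([0.6094, 0.2664, 0.0822]), [np.float64(0.7846943215777396), np.float64(0.7846943215778808)])
0.07538260498406157 19.72096881997142
[0.5697 0.1757 0.054 ] 0.07231508300780855 -64.37387647663368
[0.5795 0.305  0.054 ] 0.07607547385173724 57.326689200625175
[0.4634 0.2455 0.054 ] 0.07525167783463961 176.52118879772016
[0.5711 0.1738 0.054 ] 0.07461598555937236 -64.1027193423026
```

```bash
cat >> h.py <<'E'
def rel(p,yaw):
    "shift cm and rotvec deg (tool frame) from measured pose to (p, down, yaw deg)"
    o=bot.observe(); A=R.from_euler('xyz',o['tool_rot']); B=R.from_euler('xyz',[np.pi,0,np.radians(yaw)])
    sh=A.inv().apply(np.array(p)-o['position'])*100; rv=np.degrees((A.inv()*B).as_rotvec())
    return np.round(sh,2),np.round(rv,2)
def st():
    o=bot.observe(); np.set_printoptions(precision=4,suppress=True)
    print(o['clock'],o['position'],np.degrees(o['tool_rot']),o['force'],o['grip_width']);print(o['qpos'])
E
python3 - <<'E'
from h import *
import pickle
np.set_printoptions(precision=4,suppress=True)
s=pickle.load(open('scene0.pkl','rb'));d=pickle.load(open('side0.pkl','rb'))
print(tri([(s,(236.3,198.3)),(d,(350.4,252.1))]),tri([(s,(213,162)),(d,(293.6,312.8))]))
for p,y in [((.42,.42,.3),45),((.55,.1,.3),20),((.5286,-.26,.25),7)]: print(rel(p,y))
E
```

```text
(array([ 0.6098, -0.2463,  0.0997]), [np.float64(2.607852714900515), np.float64(2.6078527149004618)]) (array([ 0.504 , -0.3799,  0.0964]), [np.float64(0.34747920271252525), np.float64(0.3474792027125251)])
(array([-12.08,  31.43,  -6.9 ]), array([ 0.02,  0.04, 31.95]))
(array([-40.32,  51.32,  -6.87]), array([ 0.03,  0.04, 56.95]))
(array([-75.87,  57.37,  -1.84]), array([ 0.03,  0.04, 69.95]))
```

Call:
jog_arm(increments=[{"x": -12, "y": 31.4, "z": -6.9, "wz": 32}, {"x": -12, "y": 31.4, "z": -6.9, "wz": 32}, {"x": -12, "y": 31.4, "z": -6.9, "wz": 32}, {"x": -12, "y": 31.4, "z": -6.9, "wz": 32}, {"x": -12, "y": 31.4, "z": -6.9, "wz": 32}, {"x": -40, "y": 51.3, "z": -6.9, "wz": 57}, {"x": -40, "y": 51.3, "z": -6.9, "wz": 57}, {"x": -40, "y": 51.3, "z": -6.9, "wz": 57}, {"x": -40, "y": 51.3, "z": -6.9, "wz": 57}, {"x": -40, "y": 51.3, "z": -6.9, "wz": 57}])

```text
schema error: expected keys wx, wy, wz, x, y, z, claw
```

```bash
python3 - <<'E'
from h import *
st(); print(rel((.50,-.2887,.24),4)); print(rel((.5286,-.2887,.24),4))
import pickle
r=grab('wrist','w1.png');pickle.dump(r,open('w1.pkl','wb'))
E
```

```text
0.15 [0.1411 0.6086 0.2309] [179.9951   0.0474  76.9462] [-0.2131  1.2912 -0.1449] 0.08556960581491461
[-1.4132  0.5219 -0.0363  1.5998  0.0212  1.0211 -0.1128]
(array([-79.31,  55.23,  -0.84]), array([ 0.03,  0.04, 72.95]))
(array([-78.66,  58.01,  -0.84]), array([ 0.03,  0.04, 72.95]))
```

View pics/w1.png

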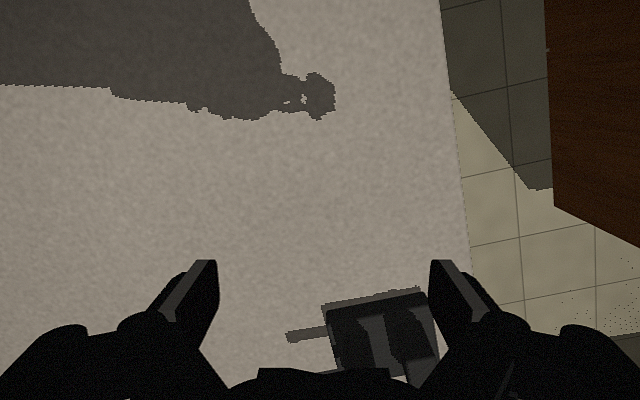

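The call was refused because every row needs all the keys. The arm hasn't moved.

Call:
jog_arm(increments=[{"wx": 0, "wy": 0, "wz": 32, "x": -12, "y": 31.4, "z": -6.9, "claw": 100}, {"wx": 0, "wy": 0, "wz": 32, "x": -12, "y": 31.4, "z": -6.9, "claw": 100}, {"wx": 0, "wy": 0, "wz": 32, "x": -12, "y": 31.4, "z": -6.9, "claw": 100}, {"wx": 0, "wy": 0, "wz": 32, "x": -12, "y": 31.4, "z": -6.9, "claw": 100}, {"wx": 0, "wy": 0, "wz": 32, "x": -12, "y": 31.4, "z": -6.9, "claw": 100}, {"wx": 0, "wy": 0, "wz": 57, "x": -40, "y": 51.3, "z": -6.9, "claw": 100}, {"wx": 0, "wy": 0, "wz": 57, "x": -40, "y": 51.3, "z": -6.9, "claw": 100}, {"wx": 0, "wy": 0, "wz": 57, "x": -40, "y": 51.3, "z": -6.9, "claw": 100}, {"wx": 0, "wy": 0, "wz": 57, "x": -40, "y": 51.3, "z": -6.9, "claw": 100}, {"wx": 0, "wy": 0, "wz": 57, "x": -40, "y": 51.3, "z": -6.9, "claw": 100}])

```text
clock: 1.45
position: [0.5272, 0.1526, 0.2994]
tool_rot: [3.141, 0.0, 0.348]
force: [1.6, 1.1, 0.9]
grip_width: 0.0855
```

```bash
python3 - <<'E'
from h import *
st(); print(rel((.5286,-.2887,.24),4))
import pickle
r=grab('wrist','w2.png');pickle.dump(r,open('w2.pkl','wb'))
E
```

```text
1.45 [0.5272 0.1526 0.2994] [179.9749   0.0052  19.9666] [1.6025 1.0811 0.9021] 0.08545614725503567
[-0.6618  0.3469  0.3614  1.7323 -0.1357  1.087   0.0917]
(array([-14.94,  41.52,   5.96]), array([ 0.03,  0.  , 15.97]))
```

View pics/w2.png

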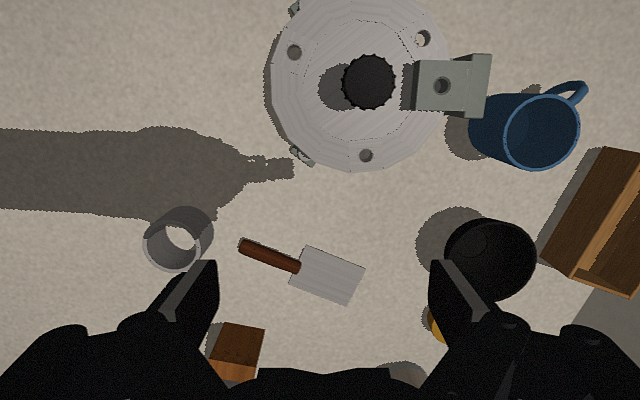

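The wrist view shows the whole disc: knob (369,82), bore mouth (442,85), and holes at (294,52), (423,38) and (366,155). I'll use it as a third view.

```bash
python3 - <<'E'
from h import *
import pickle
im=cv2.imread('pics/w2.png')
cv2.imwrite('pics/w2c.png',cv2.resize(im[0:180,250:500],None,fx=3.2,fy=3.2,interpolation=cv2.INTER_CUBIC))
w=pickle.load(open('w2.pkl','rb'))
K=plane(w,(369,82),.128);M=plane(w,(442,85),.083);print(K,M,np.hypot(*(M-K)[:2]))
for u in [(294,52),(423,38),(366,155)]:
    p=plane(w,u,.054);v=(p-K)[:2];print(p,np.hypot(*v),np.degrees(np.arctan2(v[1],v[0])))
v=(M-K);print(np.degrees(np.arctan2(v[1],v[0])))
E
```

```text
[0.53614735 0.24205969 0.128     ] [0.60774782 0.26635261 0.083     ] 0.07560935093432584
[0.46199972 0.24773525 0.054     ] 0.07436452631910877 175.62288497293545
[0.57907167 0.30411851 0.054     ] 0.07545723301727739 55.32949037947601
[0.56952976 0.17530865 0.054     ] 0.07463301800490575 -63.430217182974836
18.74127195361831
```

View pics/w2c.png

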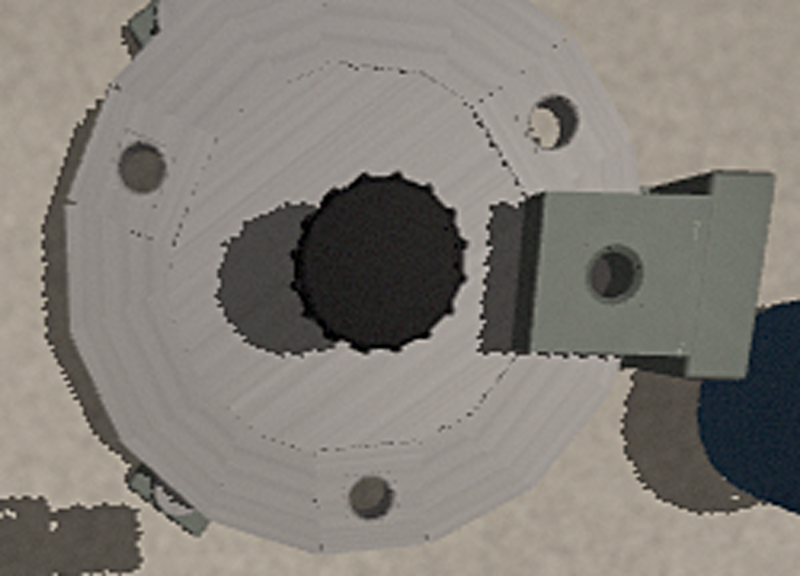

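Call:
jog_arm(increments=[{"wx": 0, "wy": 0, "wz": 16, "x": -14.9, "y": 41.5, "z": 6, "claw": 100}, {"wx": 0, "wy": 0, "wz": 16, "x": -14.9, "y": 41.5, "z": 6, "claw": 100}, {"wx": 0, "wy": 0, "wz": 16, "x": -14.9, "y": 41.5, "z": 6, "claw": 100}, {"wx": 0, "wy": 0, "wz": 16, "x": -14.9, "y": 41.5, "z": 6, "claw": 100}, {"wx": 0, "wy": 0, "wz": 16, "x": -14.9, "y": 41.5, "z": 6, "claw": 100}, {"wx": 0, "wy": 0, "wz": 16, "x": -14.9, "y": 41.5, "z": 6, "claw": 100}, {"wx": 0, "wy": 0, "wz": 16, "x": -14.9, "y": 41.5, "z": 6, "claw": 100}, {"wx": 0, "wy": 0, "wz": 16, "x": -14.9, "y": 41.5, "z": 6, "claw": 100}, {"wx": 0, "wy": 0, "wz": 16, "x": -14.9, "y": 41.5, "z": 6, "claw": 100}])

```text
clock: 2.62
position: [0.5278, -0.298, 0.2411]
tool_rot: [3.138, -0.001, 0.059]
force: [-0.1, 0.7, 0.2]
grip_width: 0.0852
```

```bash
python3 - <<'E'
from h import *
st(); print(rel((.5286,-.2887,.24),4))
import pickle
r=grab('wrist','w3.png');pickle.dump(r,open('w3.pkl','wb'))
print(proj(r,(.5286,-.2887,.109)))
E
```

```text
2.625 [ 0.5278 -0.298   0.2411] [179.7913  -0.0533   3.3866] [-0.0673  0.6734  0.2308] 0.08521999309907281
[ 0.0811  0.5252  0.4937  1.6633 -0.2793  1.0214  0.724 ]
(array([ 0.14, -0.92,  0.11]), array([ 0.21, -0.05, -0.61]))
[324.1107 176.2678]
```

View pics/w3.png

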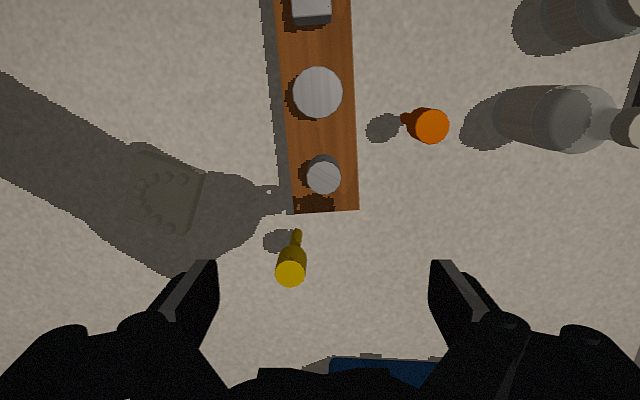

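Head measured at (323,177) against a predicted (324,176), so the position holds. It is the narrow round grey head at the yellow-pin end of the rack. The thick pin is at (318,92) and the square-headed one at (311,8). Descending now.

Call:
jog_arm(increments=[{"wx": 0.2, "wy": 0, "wz": -0.6, "x": 0.1, "y": -0.9, "z": 2, "claw": 100}, {"wx": 0.2, "wy": 0, "wz": -0.6, "x": 0.1, "y": -0.9, "z": 6, "claw": 100}, {"wx": 0.2, "wy": 0, "wz": -0.6, "x": 0.1, "y": -0.9, "z": 10, "claw": 100}, {"wx": 0.2, "wy": 0, "wz": -0.6, "x": 0.1, "y": -0.9, "z": 13, "claw": 100}, {"wx": 0.2, "wy": 0, "wz": -0.6, "x": 0.1, "y": -0.9, "z": 13, "claw": 100}, {"wx": 0.2, "wy": 0, "wz": -0.6, "x": 0.1, "y": -0.9, "z": 13, "claw": 100}])

```text
clock: 3.42
position: [0.5298, -0.2873, 0.1127]
tool_rot: [3.142, -0.003, 0.073]
force: [-0.7, -0.1, 0.2]
grip_width: 0.0854
```

```bash
python3 - <<'E'
from h import *
st(); print(rel((.5286,-.289,.082),4))
import pickle
r=grab('wrist','w4.png');print(proj(r,(.5286,-.2887,.109)))
grab('side','s4.png')
E
```

```text
3.425 [ 0.5298 -0.2873  0.1127] [179.9951  -0.1587   4.156 ] [-0.6825 -0.1063  0.1547] 0.08535021806763367
[ 0.1243  0.6738  0.4083  1.7765 -0.3679  0.7647  0.7935]
(array([-0.14,  0.16,  3.07]), array([ 0.  , -0.16,  0.16]))
[319.2119 264.4305]
```

View pics/w4.png

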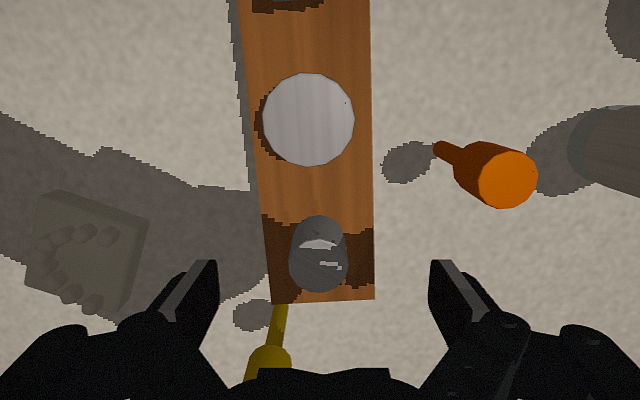

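View pics/s4.png

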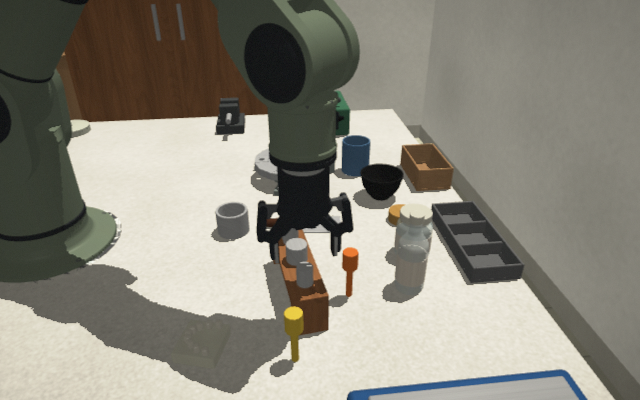

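The wrist view shows the head between the open jaws at (318,260), matching the prediction. I'll descend and close.

Call:
jog_arm(squeeze=60, increments=[{"wx": 0, "wy": -0.1, "wz": 0, "x": -0.1, "y": 0.1, "z": 2, "claw": 100}, {"wx": 0, "wy": -0.1, "wz": 0, "x": -0.1, "y": 0.1, "z": 3.05, "claw": 100}, {"wx": 0, "wy": -0.1, "wz": 0, "x": -0.1, "y": 0.1, "z": 3.05, "claw": 100}, {"wx": 0, "wy": -0.1, "wz": 0, "x": -0.1, "y": 0.1, "z": 3.05, "claw": 20}, {"wx": 0, "wy": -0.1, "wz": 0, "x": -0.1, "y": 0.1, "z": 3.05, "claw": 20}, {"wx": 0, "wy": -0.1, "wz": 0, "x": -0.1, "y": 0.1, "z": 3.05, "claw": 20}, {"wx": 0, "wy": -0.1, "wz": 0, "x": -0.1, "y": 0.1, "z": 3.05, "claw": 20}, {"wx": 0, "wy": -0.1, "wz": 0, "x": -0.1, "y": 0.1, "z": 3.05, "claw": 20}])

```text
clock: 4.53
position: [0.5291, -0.2889, 0.0828]
tool_rot: [3.141, -0.002, 0.072]
force: [-1.8, 0.8, 6.9]
grip_width: 0.0265
```

```bash
python3 - <<'E'
from h import *
st()
E
```

```text
4.525 [ 0.5291 -0.2889  0.0828] [179.9699  -0.1208   4.1264] [-1.8456  0.8347  6.9127] 0.026513506159249998
[ 0.143   0.7157  0.3848  1.7893 -0.3885  0.7098  0.8121]
```

Call:
jog_arm(increments=[{"wx": 0, "wy": 0, "wz": 0, "x": 0, "y": 0, "z": -1, "claw": 20}, {"wx": 0, "wy": 0, "wz": 0, "x": 0, "y": 0, "z": -4, "claw": 20}, {"wx": 0, "wy": 0, "wz": 0, "x": 0, "y": 0, "z": -8, "claw": 20}, {"wx": 0, "wy": 0, "wz": 0, "x": 0, "y": 0, "z": -12, "claw": 20}, {"wx": 0, "wy": 0, "wz": 0, "x": 0, "y": 0, "z": -16, "claw": 20}, {"wx": 0, "wy": 0, "wz": 0, "x": 0, "y": 0, "z": -16, "claw": 20}])

```text
clock: 5.28
position: [0.5297, -0.2896, 0.2462]
tool_rot: [3.139, -0.007, 0.072]
force: [0.6, 0.5, -1.5]
grip_width: 0.0263
```

```bash
python3 - <<'E'
from h import *
st()
grab('side','s5.png')
import pickle
r=grab('wrist','w5.png')
im=cv2.imread('pics/s5.png');cv2.imwrite('pics/s5c.png',cv2.resize(im[120:320,200:380],None,fx=3,fy=3,interpolation=2))
# waypoints for bore approach; pin grasp: TCP is ~7.8mm above head underside
for y in (19,-70,109): print(rel((.6086,.2664,.24),y))
E
```

```text
5.275 [ 0.5297 -0.2896  0.2462] [179.8567  -0.3792   4.1124] [ 0.5576  0.5339 -1.4887] 0.02633936841058111
[ 0.065   0.5136  0.4965  1.668  -0.2794  1.0238  0.7241]
(array([ 11.97, -54.78,   0.31]), array([  0.04,  -0.14, -14.86]))
(array([ 11.97, -54.78,   0.31]), array([-0.07, -0.13, 74.14]))
(array([ 11.97, -54.78,   0.31]), array([   0.14,   -0.08, -104.86]))
```

View pics/s5c.png

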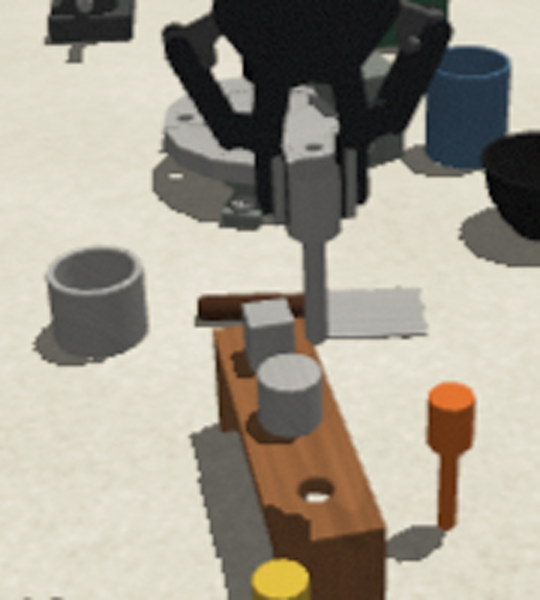

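View pics/w5.png

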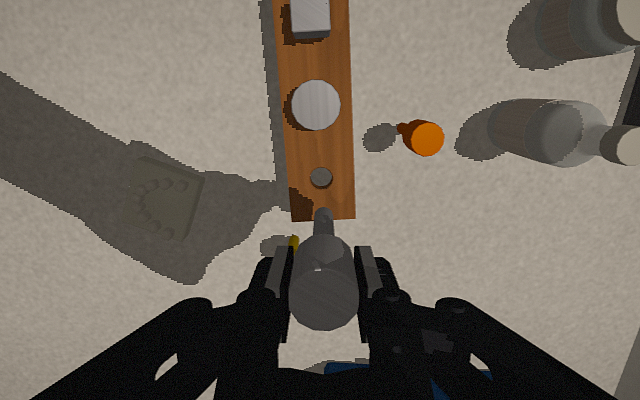

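Pin lifted and hanging straight below the jaws, its hole empty at wrist (320,177) and the other two pins undisturbed. Carrying it to above the bore.

Call:
jog_arm(increments=[{"wx": 0, "wy": 0, "wz": -10, "x": 1.3, "y": -6.1, "z": 0.3, "claw": 20}, {"wx": 0, "wy": 0, "wz": -20, "x": 2.7, "y": -12.2, "z": 0.3, "claw": 20}, {"wx": 0, "wy": 0, "wz": -30, "x": 4, "y": -18.3, "z": 0.3, "claw": 20}, {"wx": 0, "wy": 0, "wz": -40, "x": 5.3, "y": -24.3, "z": 0.3, "claw": 20}, {"wx": 0, "wy": 0, "wz": -50, "x": 6.6, "y": -30.4, "z": 0.3, "claw": 20}, {"wx": 0, "wy": 0, "wz": -60, "x": 8, "y": -36.5, "z": 0.3, "claw": 20}, {"wx": 0, "wy": 0, "wz": -70, "x": 9.3, "y": -42.6, "z": 0.3, "claw": 20}, {"wx": 0, "wy": 0, "wz": -80, "x": 10.6, "y": -48.7, "z": 0.3, "claw": 20}, {"wx": 0, "wy": 0, "wz": -90, "x": 11.9, "y": -54.5, "z": 0.3, "claw": 20}, {"wx": 0, "wy": 0, "wz": -100, "x": 11.9, "y": -54.7, "z": 0.3, "claw": 20}])

```text
clock: 6.62
position: [0.6063, 0.2708, 0.2379]
tool_rot: [-3.141, -0.001, 1.829]
force: [-0.2, -2.1, -2.2]
grip_width: 0.0265
```

```bash
python3 - <<'E'
from h import *
st(); print(rel((.6086,.2664,.195),109))
E
```

```text
6.625 [0.6063 0.2708 0.2379] [-179.9769   -0.0603  104.8113] [-0.2423 -2.0863 -2.2321] 0.026475572180129203
[-0.5017  0.5796 -0.0112  1.4801  0.0057  1.0821  1.3156]
(array([-0.49,  0.11,  4.29]), array([-0.02, -0.06, -4.19]))
```

Call:
jog_arm(increments=[{"wx": 0, "wy": 0, "wz": -4.2, "x": -0.4, "y": 0.1, "z": 2, "claw": 20}, {"wx": 0, "wy": 0, "wz": -4.2, "x": -0.4, "y": 0.1, "z": 4.3, "claw": 20}, {"wx": 0, "wy": 0, "wz": -4.2, "x": -0.4, "y": 0.1, "z": 4.3, "claw": 20}, {"wx": 0, "wy": 0, "wz": -4.2, "x": -0.4, "y": 0.1, "z": 4.3, "claw": 20}])

```text
clock: 7.12
position: [0.6083, 0.2673, 0.1952]
tool_rot: [-3.141, -0.001, 1.902]
force: [0.1, 0.7, -1.7]
grip_width: 0.0266
```

```bash
python3 - <<'E'
from h import *
import pickle
st(); print(rel((.6086,.2664,.17),109))
for n in('scene','side','wrist'):
    r=grab(n,n[0]+'6'+n[1]+'.png');pickle.dump(r,open(n+'6.pkl','wb'))
    o=bot.observe();f=o['position']-[0,0,.073]
    u=proj(r,f);m=proj(r,(.6086,.2664,.083));print(n,u,m)
    if n!='wrist':
        x,y=np.int32(m)-[50,60]
        cv2.imwrite('pics/z6'+n+'.png',cv2.resize(cv2.cvtColor(r['pixels'],4)[y:y+90,x:x+100],None,fx=6,fy=6,interpolation=2)); print(x,y)
E
```

```text
7.125 [0.6083 0.2673 0.1952] [-179.9752   -0.0662  108.9962] [ 0.0539  0.6968 -1.7332] 0.02658639879324314
[-0.4833  0.6211 -0.0303  1.521   0.0195  1.      1.3839]
(array([-0.1 , -0.  ,  2.52]), array([-0.02, -0.07, -0.  ]))
scene [429.6139 251.0546] [426.2503 260.6001]
376 200
side [315.0996 129.2842] [315.2564 143.3488]
265 83
wrist [322.6956 210.4036] [321.3666 192.9065]
```

View pics/z6scene.png

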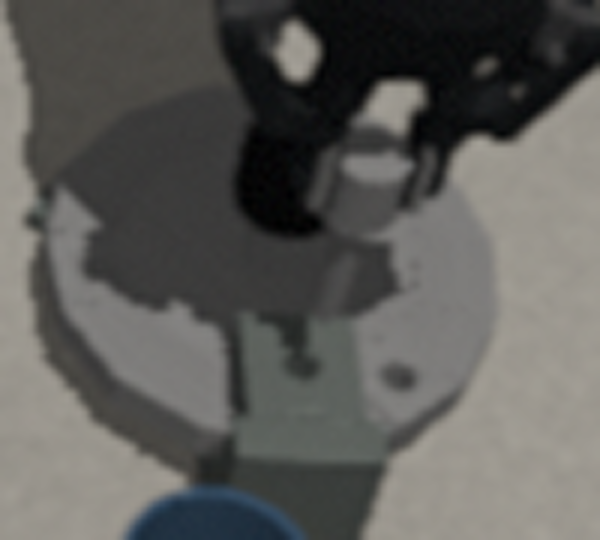

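View pics/z6side.png

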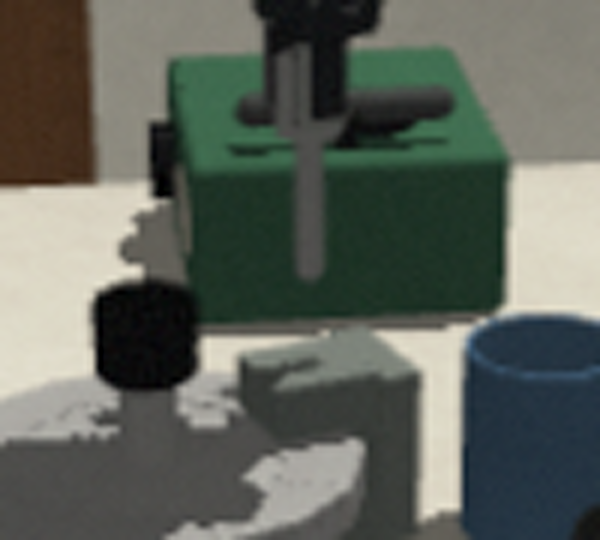

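View pics/w6r.png

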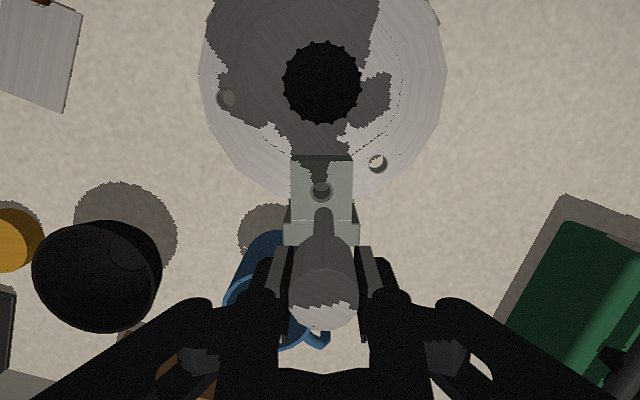

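```bash
python3 - <<'E'
from h import *
import pickle
np.set_printoptions(precision=4,suppress=True)
s,d,w=[pickle.load(open(n+'6.pkl','rb')) for n in('scene','side','wrist')]
for nm,r,(x,y),(W,H),k in[('s',s,(410,215),(50,55),12),('d',d,(290,95),(50,60),10),('w',w,(270,150),(110,90),7)]:
    cv2.imwrite(f'pics/y6{nm}.png',cv2.resize(cv2.convertScaleAbs(cv2.cvtColor(r['pixels'],4)[y:y+H,x:x+W],alpha=1.6),None,fx=k,fy=k,interpolation=2))
E
```

```text
(no output)
```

View pics/y6s.png

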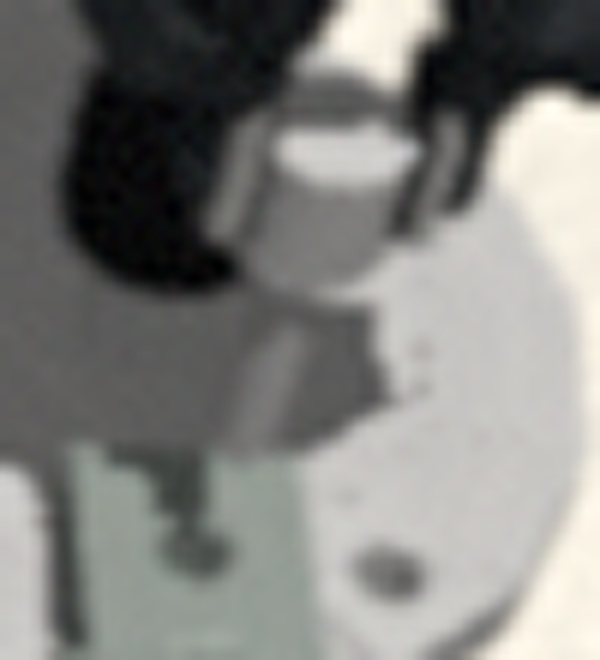

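View pics/y6d.png

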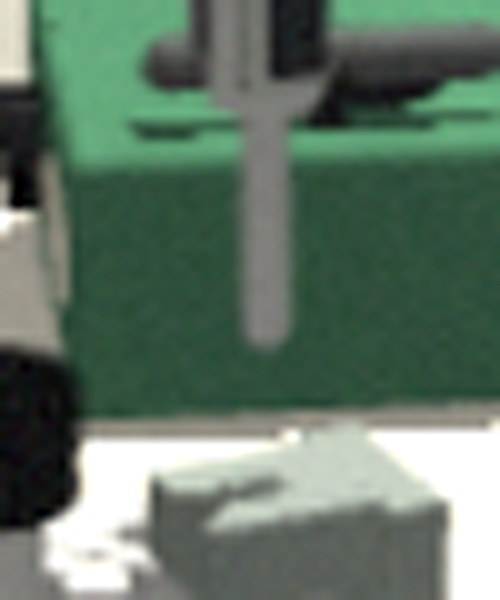

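View pics/y6w.png

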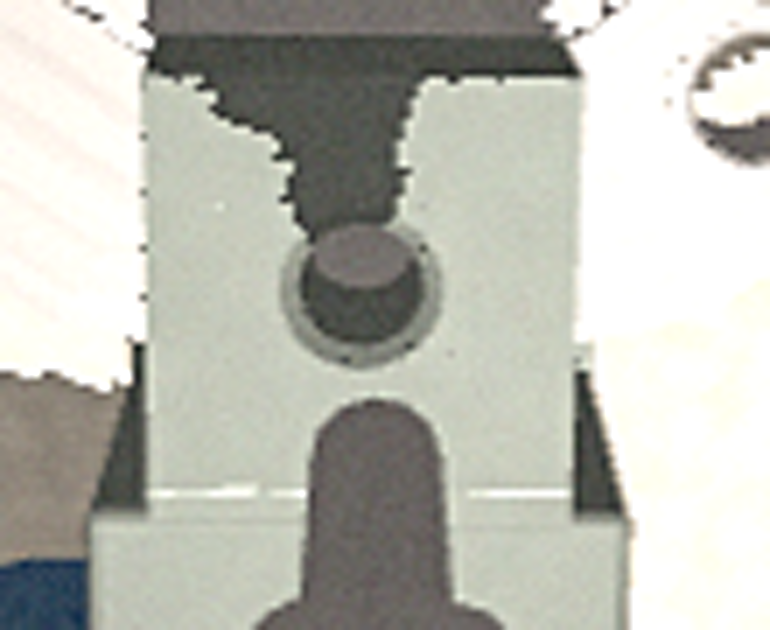

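```bash
python3 - <<'E'
from h import *
import pickle
from scipy.optimize import least_squares
np.set_printoptions(precision=4,suppress=True)
s,d,w=[pickle.load(open(n+'6.pkl','rb')) for n in('scene','side','wrist')]
o=bot.observe();T=o['position'];print(T)
for h in(0,.065): print([proj(r,T-[0,0,.073-h]) for r in(s,d,w)])
M0=np.array([.6086,.2664,.083])
foot=[(s,(431.1,251.5),(426.25,260.8)),(d,(316.6,129.4),(315.8,143.8)),(w,(323.6,212),(321.4,191.9))]
# joint: mouth & foot
print('mouth',tri([(r,m) for r,f,m in foot]))
print('foot',tri([(r,f) for r,f,m in foot]))
def F(x): # delta foot-mouth wrt fixed cam residuals
    return np.concatenate([(proj(r,M0+x)-proj(r,M0)-(np.array(f)-m))/(1 if r is not w else 3) for r,f,m in foot])
q=least_squares(F,[0,0,.04]);print(q.x,q.fun)
for f in foot: pass
print('w only: foot at TCP height', plane(w,(323.6,212),T[2]-.073)-plane(w,(321.4,191.9),.083))
E
```

```text
[0.6086 0.2674 0.1957]
[array([429.6227, 251.0315]), array([315.1067, 129.288 ]), array([322.6956, 210.4036])]
[array([434.8338, 233.8802]), array([314.949 , 105.5175]), array([322.7265, 255.4766])]
mouth (array([0.6089, 0.2663, 0.0818]), [np.float64(0.5419045775357954), np.float64(1.1261862582325841), np.float64(0.7300323129241507)])
foot (array([0.6105, 0.2694, 0.1223]), [np.float64(2.2707890089918155), np.float64(2.361927834678357), np.float64(1.3421507502560563)])
[0.0014 0.0029 0.0405] [-0.7386  0.2457 -0.5049 -0.2187  0.403   0.2228]
w only: foot at TCP height [0.0015 0.0021 0.0397]
```

Across the three views the pin's foot sits about (+1.4, +2.5) mm from the bore axis. I'll correct for that and lower gently to just inside the mouth.

```bash
python3 - <<'E'
from h import *
print(rel((.6072,.2650,.150),109))
E
```

```text
(array([-0.19, -0.21,  4.57]), array([ 0.04, -0.07,  0.  ]))
```

Call:
jog_arm(increments=[{"wx": 0, "wy": 0, "wz": 0, "x": -0.2, "y": -0.2, "z": 1, "claw": 20}, {"wx": 0, "wy": 0, "wz": 0, "x": -0.2, "y": -0.2, "z": 2, "claw": 20}, {"wx": 0, "wy": 0, "wz": 0, "x": -0.2, "y": -0.2, "z": 3, "claw": 20}, {"wx": 0, "wy": 0, "wz": 0, "x": -0.2, "y": -0.2, "z": 3.3, "claw": 20}, {"wx": 0, "wy": 0, "wz": 0, "x": -0.2, "y": -0.2, "z": 3.6, "claw": 20}, {"wx": 0, "wy": 0, "wz": 0, "x": -0.2, "y": -0.2, "z": 3.6, "claw": 20}])

```text
clock: 8.02
position: [0.6074, 0.2649, 0.1596]
tool_rot: [3.141, -0.001, 1.902]
force: [0.5, -0.4, -0.7]
grip_width: 0.0264
```

```bash
python3 - <<'E'
from h import *
import pickle
st()
r=grab('wrist','w7.png')
cv2.imwrite('pics/y7w.png',cv2.resize(cv2.convertScaleAbs(cv2.cvtColor(r['pixels'],4)[150:270,260:380],alpha=1.6),None,fx=6,fy=6,interpolation=2))
E
```

```text
8.025 [0.6074 0.2649 0.1596] [179.9562  -0.0712 108.9995] [ 0.5369 -0.4205 -0.7375] 0.026355475090980407
[-0.4799  0.6559 -0.0317  1.5571  0.0228  0.928   1.3838]
```

View pics/y7w.png

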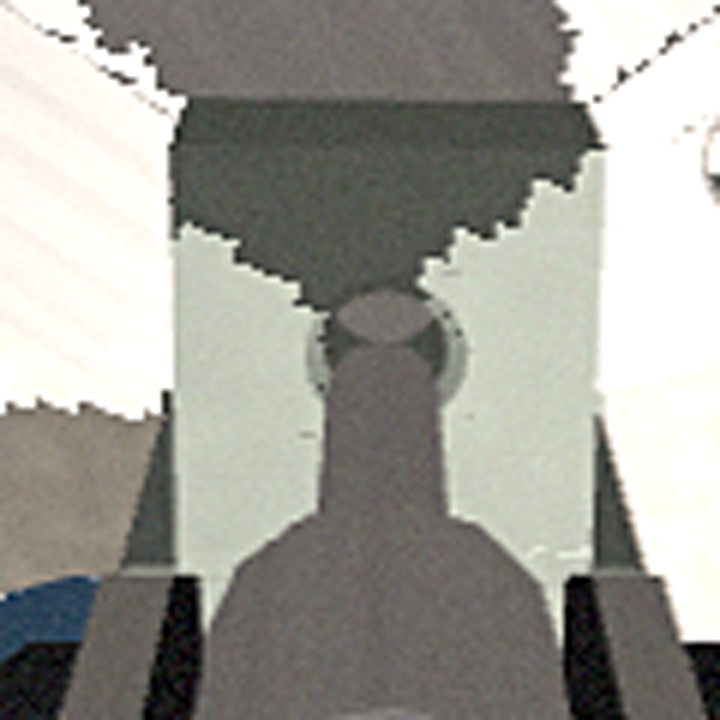

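The foot is centred on the mouth: both at column 387 in the crop. I'll keep lowering towards the disc.

Call:
jog_arm(increments=[{"wx": 0, "wy": 0, "wz": 0, "x": 0, "y": 0, "z": 0.5, "claw": 20}, {"wx": 0, "wy": 0, "wz": 0, "x": 0, "y": 0, "z": 1, "claw": 20}, {"wx": 0, "wy": 0, "wz": 0, "x": 0, "y": 0, "z": 1.5, "claw": 20}, {"wx": 0, "wy": 0, "wz": 0, "x": 0, "y": 0, "z": 2, "claw": 20}, {"wx": 0, "wy": 0, "wz": 0, "x": 0, "y": 0, "z": 2.4, "claw": 20}])

```text
clock: 8.7
position: [0.6071, 0.2651, 0.1354]
tool_rot: [3.141, -0.001, 1.903]
force: [-3.4, 0.1, 1.6]
grip_width: 0.0263
```

```bash
python3 - <<'E'
from h import *
st()
E
```

```text
8.7 [0.6071 0.2651 0.1354] [179.9783  -0.0774 109.0092] [-3.3799  0.1105  1.6485] 0.0262640639441054
[-0.4797  0.6841 -0.0324  1.574   0.0249  0.8833  1.3819]
```

Call:
jog_arm(increments=[{"wx": 0, "wy": 0, "wz": 0, "x": 0, "y": 0, "z": 0.4, "claw": 20}, {"wx": 0, "wy": 0, "wz": 0, "x": 0, "y": 0, "z": 0.7, "claw": 20}, {"wx": 0, "wy": 0, "wz": 0, "x": 0, "y": 0, "z": 0.75, "claw": 20}])

```text
clock: 9.07
position: [0.607, 0.265, 0.1276]
tool_rot: [3.142, -0.001, 1.903]
force: [-3.8, -0.6, 0.8]
grip_width: 0.0261
```

```bash
python3 - <<'E'
from h import *
st()
E
```

```text
9.075 [0.607  0.265  0.1276] [179.9982  -0.0755 109.0122] [-3.774  -0.5933  0.8029] 0.0261402058531753
[-0.4796  0.6935 -0.0326  1.5788  0.0256  0.8694  1.3814]
```

Call:
jog_arm(increments=[{"wx": 0, "wy": 0, "wz": 0, "x": 0, "y": 0, "z": 0.1, "claw": 20}, {"wx": 0, "wy": 0, "wz": 0, "x": 0, "y": 0, "z": 0.1, "claw": 40}, {"wx": 0, "wy": 0, "wz": 0, "x": 0, "y": 0, "z": 0.1, "claw": 80}, {"wx": 0, "wy": 0, "wz": 0, "x": 0, "y": 0, "z": 0.1, "claw": 80}, {"wx": 0, "wy": 0, "wz": 0, "x": 0, "y": 0, "z": 0.1, "claw": 80}])

```text
clock: 9.7
position: [0.6072, 0.265, 0.1267]
tool_rot: [3.141, -0.001, 1.903]
force: [-0.5, 0.6, 0.1]
grip_width: 0.0685
```

```bash
python3 - <<'E'
from h import *
st()
for n in('scene','side'):
    r=grab(n); m=proj(r,(.6086,.2664,.1)); x,y=np.int32(m)-[60,60]
    cv2.imwrite('pics/z8'+n+'.png',cv2.resize(cv2.convertScaleAbs(cv2.cvtColor(r['pixels'],4)[y:y+100,x:x+110],alpha=1.4),None,fx=6,fy=6,interpolation=2))
grab('wrist','w8.png')
E
```

```text
9.7 [0.6072 0.265  0.1267] [179.9833  -0.0744 109.0075] [-0.4837  0.5917  0.1015] 0.06845265937544556
[-0.4796  0.6947 -0.0326  1.5793  0.0257  0.8675  1.3813]
```

View pics/z8side.png

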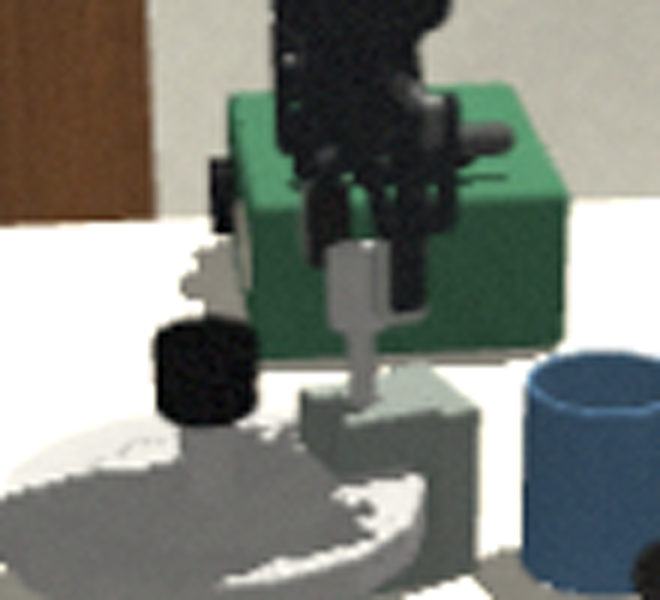

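View pics/w8.png

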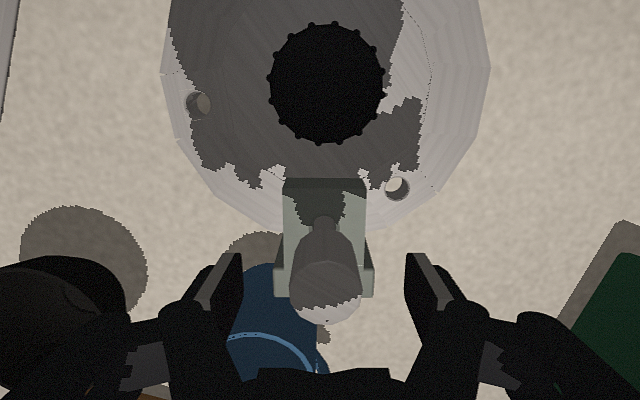

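The pin stands upright in the bore: the shaft is vertical in the side view and the head is at wrist (327,290). I'll rise and go above the knob.

Call:
jog_arm(increments=[{"wx": 0, "wy": 0, "wz": 0, "x": 0, "y": 0, "z": -2, "claw": 80}, {"wx": 0, "wy": 0, "wz": 0, "x": 0, "y": 0, "z": -5, "claw": 90}, {"wx": 0, "wy": 0, "wz": 0, "x": 0, "y": 0, "z": -9, "claw": 100}, {"wx": 0, "wy": 0, "wz": 0, "x": 0, "y": 0, "z": -9.5, "claw": 100}])

```text
clock: 10.35
position: [0.6084, 0.2655, 0.226]
tool_rot: [3.136, -0.002, 1.902]
force: [-0.2, -0.3, -0.5]
grip_width: 0.0849
```

```bash
python3 - <<'E'
from h import *
st(); print(rel((.538,.2415,.22),128)); print(rel((.538,.2415,.094),128))
E
```

```text
10.35 [0.6084 0.2655 0.226 ] [179.6829  -0.1213 109.0001] [-0.2005 -0.2613 -0.5164] 0.08485052144063135
[-0.4815  0.5867 -0.0291  1.4987  0.0173  1.0507  1.3882]
(array([ 0.03, -7.44,  0.56]), array([  0.33,  -0.07, -19.  ]))
(array([-0.  , -7.51, 13.16]), array([  0.33,  -0.07, -19.  ]))
```

Call:
jog_arm(increments=[{"wx": 0.3, "wy": 0, "wz": -10, "x": 0, "y": -5, "z": 0.5, "claw": 100}, {"wx": 0.3, "wy": 0, "wz": -19, "x": 0, "y": -7.5, "z": 0.5, "claw": 100}, {"wx": 0.3, "wy": 0, "wz": -19, "x": 0, "y": -7.5, "z": 0.5, "claw": 100}, {"wx": 0.3, "wy": 0, "wz": -19, "x": 0, "y": -7.5, "z": 4, "claw": 100}, {"wx": 0.3, "wy": 0, "wz": -19, "x": 0, "y": -7.5, "z": 5.5, "claw": 100}, {"wx": 0.3, "wy": 0, "wz": -19, "x": 0, "y": -7.5, "z": 5.5, "claw": 100}])

```text
clock: 11.1
position: [0.5376, 0.2412, 0.17]
tool_rot: [-3.141, -0.001, 2.233]
force: [-0.5, -0.8, -0.4]
grip_width: 0.0857
```

```bash
python3 - <<'E'
from h import *
st(); print(rel((.538,.2415,.094),128))
r=grab('wrist','w9.png'); print(proj(r,(.538,.2415,.128)),proj(r,(.6088,.2664,.153)))
E
```

```text
11.1 [0.5376 0.2412 0.17  ] [-179.949    -0.0752  127.9569] [-0.4882 -0.85   -0.3921] 0.08573873187614388
[-0.4396  0.5375 -0.1162  1.751   0.077   0.8586  1.6433]
(array([-0.01,  0.05,  7.6 ]), array([-0.05, -0.08, -0.04]))
[323.1422 229.1901] [279.217  368.3583]
```

View pics/w9.png

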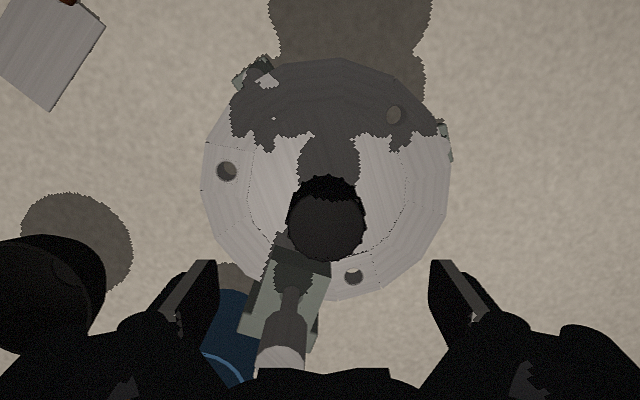

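```bash
python3 - <<'E'
import cv2
a=cv2.imread('pics/w9.png')[160:290,260:400]
cv2.imwrite('pics/w9c.png',cv2.resize(cv2.convertScaleAbs(a,alpha=4),None,fx=5,fy=4.4,interpolation=2))
E
```

```text
(no output)
```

View pics/w9c.png

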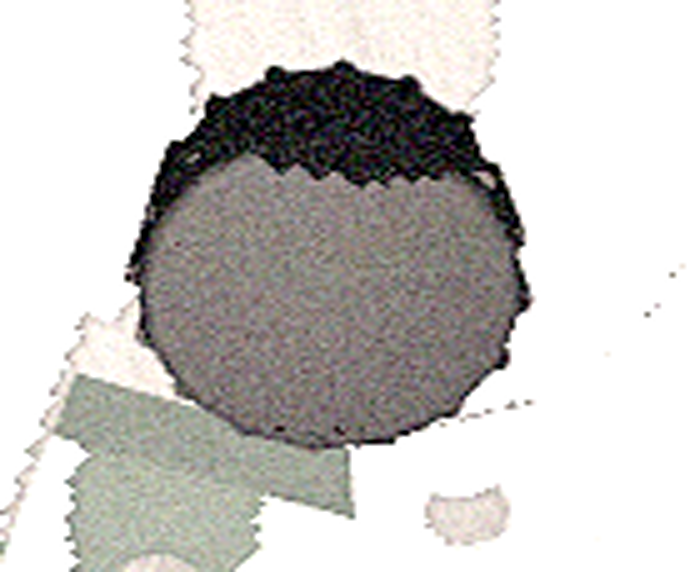

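The knob's top face is centred at (326,225) against a predicted (323,229), about 2 mm off. I'll split the difference and go down to grip.

Call:
jog_arm(squeeze=50, increments=[{"wx": 0, "wy": 0, "wz": 0, "x": 0.1, "y": -0.1, "z": 3, "claw": 100}, {"wx": 0, "wy": 0, "wz": 0, "x": 0.1, "y": -0.1, "z": 6, "claw": 100}, {"wx": 0, "wy": 0, "wz": 0, "x": 0.1, "y": -0.1, "z": 7.5, "claw": 100}, {"wx": 0, "wy": 0, "wz": 0, "x": 0.1, "y": -0.1, "z": 7.5, "claw": 100}, {"wx": 0, "wy": 0, "wz": 0, "x": 0.1, "y": -0.1, "z": 7.5, "claw": 35}, {"wx": 0, "wy": 0, "wz": 0, "x": 0.1, "y": -0.1, "z": 7.5, "claw": 35}, {"wx": 0, "wy": 0, "wz": 0, "x": 0.1, "y": -0.1, "z": 7.5, "claw": 35}, {"wx": 0, "wy": 0, "wz": 0, "x": 0.1, "y": -0.1, "z": 7.5, "claw": 35}])

```text
clock: 12.15
position: [0.5367, 0.2423, 0.097]
tool_rot: [3.14, -0.001, 2.234]
force: [-4.7, 0.8, 11.2]
grip_width: 0.043
```

```bash
python3 - <<'E'
from h import *
st(); print(bot.observe()['moment'])
grab('side','s10.png')
E
```

```text
12.15 [0.5367 0.2423 0.097 ] [179.9019  -0.0772 127.9755] [-4.7263  0.7958 11.1885] 0.04304880336531995
[-0.4477  0.6357 -0.1086  1.8018  0.0968  0.7076  1.6248]
[0.2515 0.9787 0.049 ]
```

View pics/s10.png

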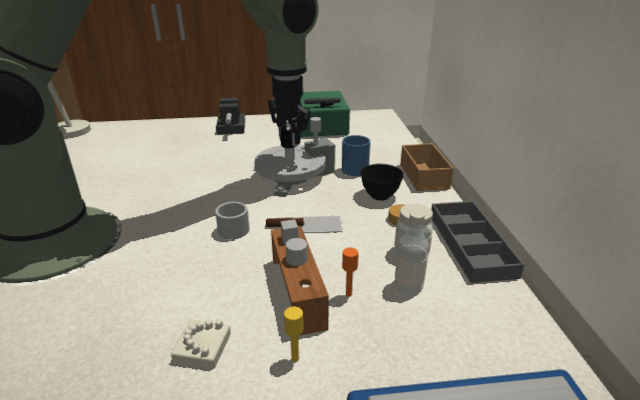

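Knob gripped at 43 mm and the pin is still standing. I'll turn 30° first, then creep.

Call:
jog_arm(increments=[{"wx": 0, "wy": 0, "wz": 4, "x": 0, "y": 0, "z": 0, "claw": 35}, {"wx": 0, "wy": 0, "wz": 10, "x": 0, "y": 0, "z": 0, "claw": 35}, {"wx": 0, "wy": 0, "wz": 16, "x": 0, "y": 0, "z": 0, "claw": 35}, {"wx": 0, "wy": 0, "wz": 22, "x": 0, "y": 0, "z": 0, "claw": 35}, {"wx": 0, "wy": 0, "wz": 28, "x": 0, "y": 0, "z": 0, "claw": 35}, {"wx": 0, "wy": 0, "wz": 31, "x": 0, "y": 0, "z": 0, "claw": 35}, {"wx": 0, "wy": 0, "wz": 32, "x": 0, "y": 0, "z": 0, "claw": 35}])

```text
clock: 13.08
position: [0.5369, 0.2417, 0.0971]
tool_rot: [3.141, -0.001, 1.674]
force: [2.5, -4.6, -5.3]
grip_width: 0.0429
```

```bash
cat >> h.py <<'E'
def look(tag,ref=(.6088,.2664,.1)):
    ims=[]
    for n in('scene','side'):
        r=grab(n); m=proj(r,ref); x,y=np.int32(m)-[45,55]
        ims.append(cv2.resize(cv2.convertScaleAbs(cv2.cvtColor(r['pixels'],4)[y:y+95,x:x+80],alpha=1.4),None,fx=4.8,fy=4.8,interpolation=2))
    cv2.imwrite('pics/'+tag+'.png',np.hstack(ims))
E
python3 - <<'E'
from h import *
st(); print(bot.observe()['moment']); look('t1')
E
```

```text
13.075 [0.5369 0.2417 0.0971] [179.9428  -0.0796  95.9325] [ 2.4619 -4.5627 -5.2704] 0.042865121060568466
[-0.5528  0.6364  0.0425  1.8079 -0.0407  0.6967  1.1869]
[-0.8153 -0.6089  0.1771]
```

View pics/t1.png

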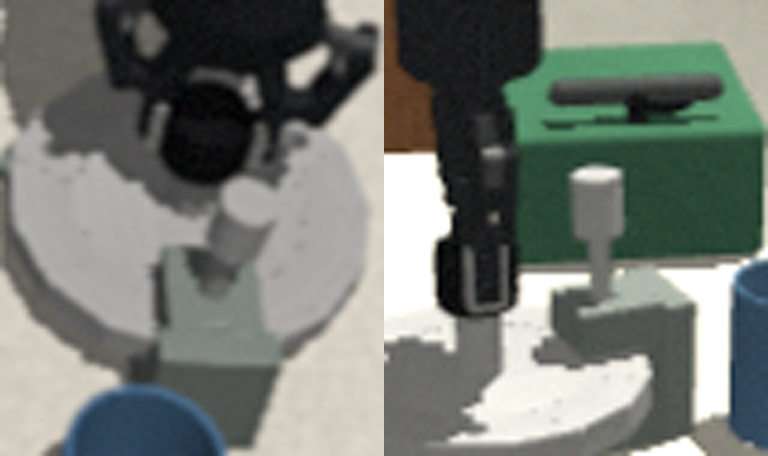

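Pin still up, disc turned with the knob. Now about 1° per row.

Call:
jog_arm(increments=[{"wx": 0, "wy": 0, "wz": 1, "x": 0, "y": 0, "z": 0, "claw": 35}, {"wx": 0, "wy": 0, "wz": 2, "x": 0, "y": 0, "z": 0, "claw": 35}, {"wx": 0, "wy": 0, "wz": 3, "x": 0, "y": 0, "z": 0, "claw": 35}, {"wx": 0, "wy": 0, "wz": 4, "x": 0, "y": 0, "z": 0, "claw": 35}, {"wx": 0, "wy": 0, "wz": 5, "x": 0, "y": 0, "z": 0, "claw": 35}, {"wx": 0, "wy": 0, "wz": 5, "x": 0, "y": 0, "z": 0, "claw": 35}])

```text
clock: 13.92
position: [0.537, 0.2416, 0.0971]
tool_rot: [3.141, -0.001, 1.587]
force: [2.3, -4.0, -5.4]
grip_width: 0.0432
```

```bash
python3 - <<'E'
from h import *
st(); print(bot.observe()['moment']); look('t2')
E
```

```text
13.925 [0.537  0.2416 0.0971] [179.9557  -0.0794  90.9284] [ 2.3274 -3.9968 -5.3553] 0.04320814248391308
[-0.5691  0.6375  0.0661  1.8088 -0.0627  0.696   1.1192]
[-0.551  -0.3998 -0.0693]
```

View pics/t2.png

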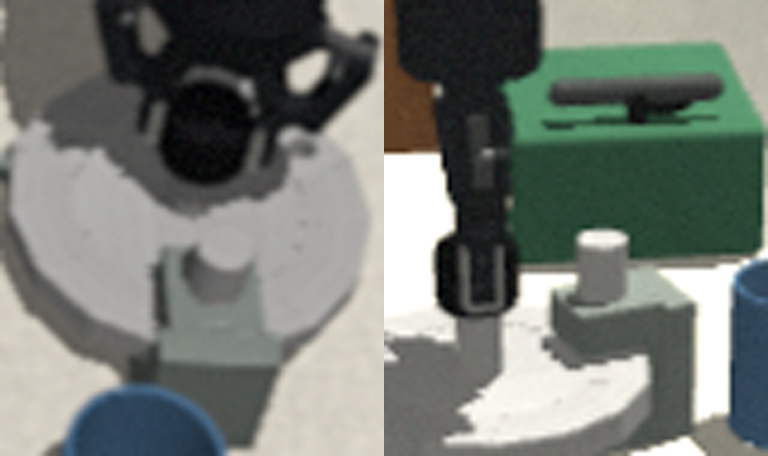

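The pin has dropped: its head now sits on the block in both views. Releasing the knob and backing off.

Call:
jog_arm(increments=[{"wx": 0, "wy": 0, "wz": 0, "x": 0, "y": 0, "z": 0, "claw": 60}, {"wx": 0, "wy": 0, "wz": 0, "x": 0, "y": 0, "z": 0, "claw": 90}, {"wx": 0, "wy": 0, "wz": 0, "x": 0, "y": 0, "z": 0, "claw": 90}, {"wx": 0, "wy": 0, "wz": 0, "x": 0, "y": 0, "z": 0, "claw": 90}, {"wx": 0, "wy": 0, "wz": 0, "x": 0, "y": 0, "z": -2, "claw": 90}, {"wx": 0, "wy": 0, "wz": 0, "x": 0, "y": 0, "z": -5, "claw": 90}, {"wx": 0, "wy": 0, "wz": 0, "x": 0, "y": 0, "z": -10, "claw": 90}, {"wx": 0, "wy": 0, "wz": 0, "x": 0, "y": 0, "z": -15, "claw": 90}, {"wx": 0, "wy": 0, "wz": 0, "x": 0, "y": 0, "z": -18, "claw": 90}, {"wx": 0, "wy": 0, "wz": 0, "x": 0, "y": 0, "z": -18, "claw": 90}])

```text
clock: 15.28
position: [0.5376, 0.2417, 0.2794]
tool_rot: [3.137, -0.003, 1.588]
force: [0.2, 0.5, -0.4]
grip_width: 0.0769
```

```bash
python3 - <<'E'
from h import *
import pickle
st(); look('t3')
for n in('scene','side','wrist'):
    r=grab(n,n+'9.png');pickle.dump(r,open(n+'9.pkl','wb'))
    print(n,'head top home',proj(r,(.6088,.2664,.117)),'3mm up',proj(r,(.6088,.2664,.120)))
E
```

```text
15.275 [0.5376 0.2417 0.2794] [179.7566  -0.199   90.9596] [ 0.163   0.4946 -0.448 ] 0.07686260984747023
[-0.5915  0.4162  0.0963  1.6494 -0.0455  1.0728  1.1057]
scene head top home [428.7289 252.4085] 3mm up [428.9553 251.6599]
side head top home [315.2533 131.4556] 3mm up [315.2464 130.3907]
wrist head top home [348.5211 255.5849] 3mm up [348.7473 257.0228]
```

View pics/t3.png

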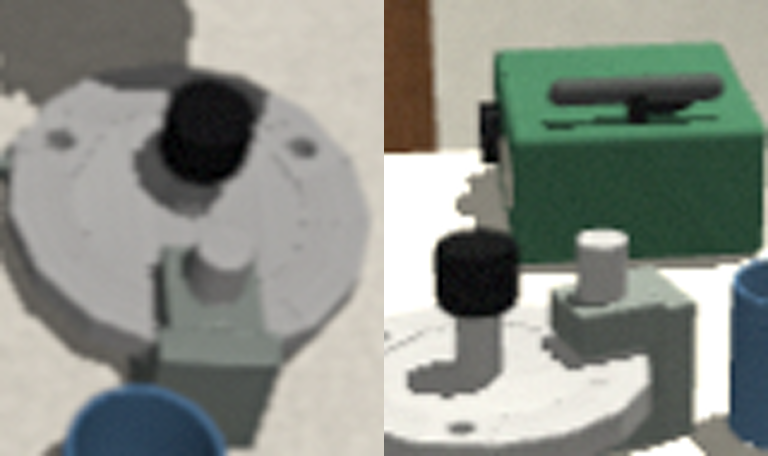

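View pics/scene9.png

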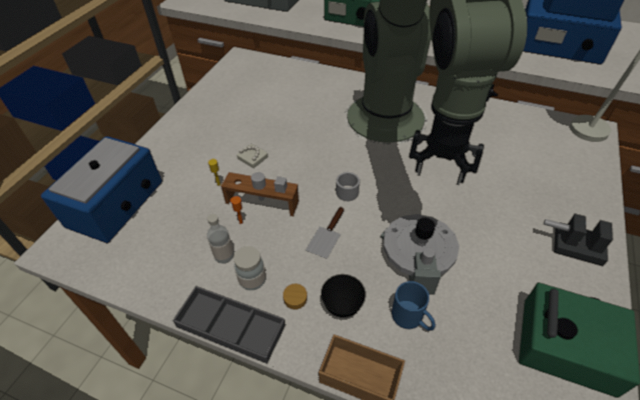

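View pics/side9.png

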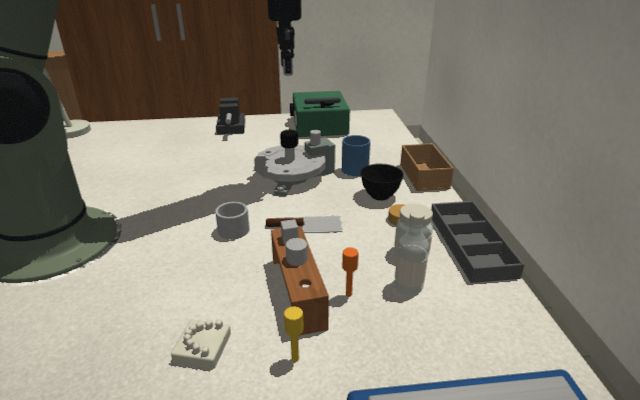

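View pics/wrist9.png

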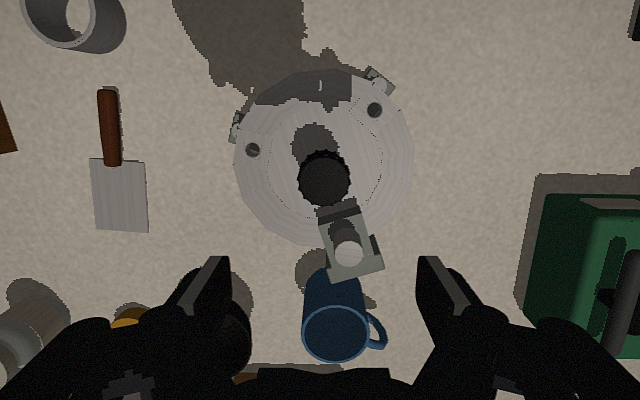

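```bash
python3 - <<'E'
from h import *
import pickle
s,d,w=[pickle.load(open(n+'9.pkl','rb')) for n in('scene','side','wrist')]
ref=(.6088,.2664,.1)
a=np.int32(proj(s,ref))-[45,55]+np.array([226,246])/4.8
b=np.int32(proj(d,ref))-[45,55]+np.array([218,239])/4.8
print(a,b,tri([(s,a),(d,b)]),tri([(s,a),(d,b),(w,(348.5,255))]))
ims=[]
for r,(x,y,W,H),k in[(d,(295,115,50,50),8),(w,(300,200,100,90),4.44)]: ims.append(cv2.resize(cv2.cvtColor(r['pixels'],4)[y:y+H,x:x+W],None,fx=k,fy=k,interpolation=2)[:399])
cv2.imwrite('pics/f.png',cv2.convertScaleAbs(np.hstack(ims),alpha=1.4))
E
```

```text
[429.08333333 252.25      ] [315.41666667 131.79166667] (array([0.60862371, 0.26680845, 0.11644491]), [np.float64(0.8244759651883513), np.float64(0.8244759651883892)]) (array([0.60856946, 0.26662292, 0.11643662]), [np.float64(0.8673491402675294), np.float64(0.8065348172270369), np.float64(0.22754735056100261)])
```

View pics/f.png

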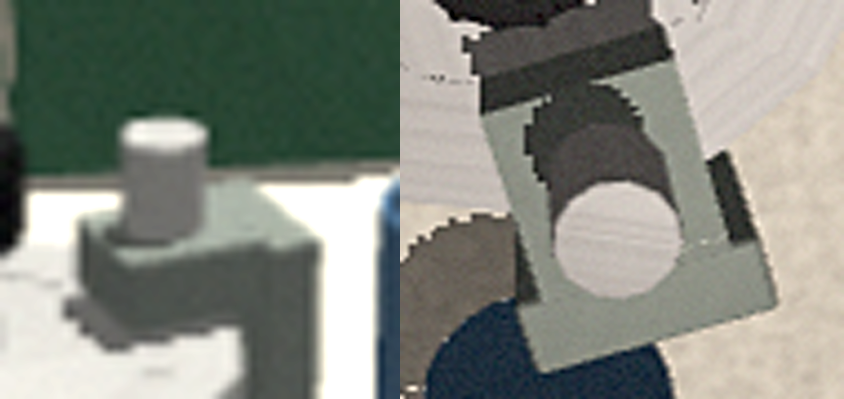

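The head top measures z = 0.1164 m (0.117 m is fully home), within 0.4 mm of the bore axis. It sits flat on the block with no gap visible, and the gripper is well clear. Handing in.

```bash
python3 - <<'E'
from workcell import bot
print(bot.job_done(), bot.observe()['clock'])
E
```

```text
the job is handed in; nothing more can be done
the job is handed in; nothing more can be done
```

The index pin is home through the guide bore and the disc, and I handed the job in at about 15.4 s of the 72 s allowed. `job_done` gives no verdict, so this rests on my own checks.

**What I did:** I took the round-headed thin pin from the end hole of the rack and stood it in the guide bore on the disc. I then gripped the knob and turned the disc about 37° clockwise seen from above, creeping the last 5°. The pin dropped, and I released the knob and backed off.

**Last checks:**
- **Pin height:** the head top measured 116.4 mm above the table from three views, where 117 mm is fully home.
- **Pin position:** it was within about 0.4 mm of the bore axis. It looked upright, with no gap under the head.
- **Gripper:** it was clear of everything, with the force reading near zero.
- **Other things:** the other two pins, the orange and yellow look-alikes and the bystanders looked unmoved.

**What went wrong or disagreed:**
- My first move call was refused because its rows lacked some keys. The arm did not move.
- The pin's foot was about (1.4, 2.5) mm off the bore axis before insertion, and I corrected for that.
- The knob's centre differed by about 2 mm between views, so I split the difference. The grip held.

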